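# Lay the primed bracket on its back against the strip

### The arm

A 6-joint arm with a two-finger parallel gripper is mounted at the origin on the work surface. World frame = base frame: x ahead of the robot, y to its left, z up, the work surface at z = 0. Lengths are in m, angles in rad, forces in N, time in s.
With the tool pointing down it reaches from about 0.25 to 0.85 m from the base axis. Payload 12.5 kg.
Tool frame: the origin (TCP) lies at the very end of the fingers, on their centre line; the grasp point (between the pads) lies 19 mm behind it; z points along the fingers, y is the line along which they close (so a half turn about z gives the same grasp; the last joint's range is limited). The gripper opens to 93 mm and grips with 3 to 60 N. Pads are 15 mm wide; open, the fingers measure 128 mm over their backs; the gripper's body (75 mm by 188 mm) begins 65 mm behind the grasp point.
Start: joints at [-1.374, 0.351, 1.652, -0, 1.139, -0.085], TCP at [0.153, -0.528, 0.219] pointing down, gripper open.
Joint ranges: [-2.75, 2.75], [-0.79, 2.1], [0.01, 2.65], [-1.57, 4.71], [0.07, 3.14], [-2.87, 2.87]. Speed limits (rad/s): [2.22, 2.22, 2.79, 3.14, 3.14, 3.14].

### API

Orientations are given as [roll, pitch, yaw] about the fixed x, y, z axes, in that order (R = Rz(yaw) Ry(pitch) Rx(roll)).
In Python, from plant import * gives the robot as it stands. The module is installed in compiled form; this text tells all that it offers.
- The arm moves only by the shell command python3 -m crank 'ROWS' [FORCE]. ROWS is text: rows parted by semicolons, each of 5 numbers parted by spaces: the shift along the world's x, y, z each as a share of 0.1 m, from -1 to 1, then the turn about the world's z as a share of 360 degrees, from -1 to 1, then the opening, from -1 (shut) to 1 (fully open), so that 0 is half open. A call has 1 to 12 rows; each row is the pose to reach, as a shift and turn from the pose commanded when the call began, turning the shorter way round; what a row does not reach only later rows make up. A row lasts 1/8 s, in which the tool goes at most 62.5 mm and 10.7 degrees, less where a joint would pass 70% of its speed; a pose out of reach is approached as far as the arm can. A call with a number of a shift or a turn outside -1 to 1 is refused whole. A call with a gripper value outside its range is refused whole. The fingers move at their own pace and stop on an object; FORCE is the grip in N (left out, the last holds). Time passes only in rows, so rows that repeat a pose let the fingers close. It gives the time, the measured TCP pose, the force, the opening and the grip force at its end, in the units of the state.
- get_obs(): the state, without advancing time (a new reading comes with each control period).
- snapshot(name): name is "scene" or "top" or "wrist"; returns the picture (400x640x3 uint8, red, green, blue); there is no depth.
- get_calibration(name): a dict with "intrinsics" (3x3 intrinsics, pixels), "extrinsics" (4x4, takes a point from camera to world coordinates). Camera axes: x right, y up, looking along -z (the intrinsics and any distortion apply to the point x, -y, -z); pixel columns grow to the right and rows downward; lengths in m; the calibration is good to about 2 mm. A picture is of the moment at which its call begins: read the wrist's pose just before it. get_calibration takes no time and is no camera call; for the wrist camera it gives the pose at the moment of the call.
- close_job(): hands the job in; it is judged then, once.
The state is a dict: "clock": time; "joint_pos": joint angles; "qd": joint speeds; "tau": joint torques, N m; "ee_pos": TCP position; "eef_rot": TCP orientation; "wrist_force": force on the tool from outside, world axes, zero at the start; "ft_torque": the same for the moment, N m; "opening": finger opening in m; "finger_force": force on a finger pad.
Only numpy, scipy, OpenCV 4.12 (cv2) and the standard library are available. Lean on these libraries where they do the work, as an engineer would, in place of code of your own. Each camera call takes 0.05 s, during which the arm holds its last target. There are 200 camera calls.

### The job

The sole of the tall primed bracket's foot is still bare and has to be turned out for painting. With the fingertips only, never picking it up, slide the standing bracket up to the wooden strip until the heel of its foot meets the strip, then tip it over the strip onto its back, easing it all the way down so that it does not drop. Leave it lying flat and square to the strip, with its foot up against the strip, and leave all the other parts and tools where they are.

Things in the scene. Friction and masses are not known exactly. Their poses are not given: they have to be found in the camera images.
- bracket: The tall white-primed L-shaped cast bracket, loose, 0.5 to 0.9 kg, standing on its foot, 192 mm tall. Origin: centre of the foot's underside (the bare sole). z: up along the upright; x: from toe to heel, the way it is to be tipped; y: across. Foot: plate 130 (x) by 80 (y) by 14 mm, from x = -65 (toe edge) to +65 (heel edge). It is to end on its back: x axis down, z axis level.
- upright (a point): Centre of the upright's front (toe-side) face, bracket x = +37, y = 0, z = 73 mm. The upright is a plate 60 mm wide and 8 mm thick (x = 37 to 45), narrowing to 43 mm above z = 110. The foot sticks out 102 mm in front of it and 20 mm behind. Two gussets 7 mm thick at y = +-26 fill the front corner up to 35 mm along the foot and 40 mm up; between them it is free.
- boss_face (a point): Centre of the back face of the boss at the upright's top (bracket x = +65, y = 0, z = 170 mm). The boss is a ring along x, 44 mm across with a 24 mm bore and bronze bush, flush with the upright's front face, standing out 20 mm behind its back. Laid down, the bracket rests on this face and the rounded heel, the upright's back 20 mm off the board.
- heel (a point): Centre of the rounded heel edge of the foot (bracket x = +58, y = 0, z = 7 mm). The heel edge is a full half-round of 7 mm radius across the foot, so tipped against the strip the bracket turns about this line as on a hinge, and it lies 7 mm off the board and 7 mm from the strip's edge face both standing and lying there. Friction on the board is about 0.5 to 0.7.
- toe (a point): Middle of the upper toe edge of the foot (bracket x = -65, y = 0, z = 14 mm); about 130 mm above the board once the bracket lies on its back with the foot standing on edge.
- com (a point): Centre of mass of the bracket, about 45 mm in from the heel end and 50 mm above the sole: left alone it falls back onto its foot until tipped about 42 degrees, and beyond that it falls over.
- stop: The wooden strip screwed flat to the board, 25 mm (x) by 220 mm (y) by 10 mm high, fixed. Origin: centre of its underside, on the board. x: across the strip, the way the bracket is to be tipped over it; the edge face that the heel meets is at x = -12.5 mm. At the start the bracket stands 25 to 65 mm short of that face, its x axis within 7 degrees of the strip's.
- board: The drying board of five light planks, 440 (x) by 660 (y) by 20 mm, fixed, lying flat on the table; origin: centre of its underside, top 20 mm above that, at world z = 0.02 m. The strip, the bracket and five of the other parts are on it.
- flange: bystander: white flange ring lying flat, 100 mm diameter, 18 mm high; origin: centre of its underside
- clevis: bystander: white clevis, base 75 by 60 mm, two ears, 60 mm high; origin: centre of its underside
- cap: bystander: white half-round bearing cap with two lugs, 116 by 32 mm, 35 mm high; origin: centre of its underside
- collar_a: bystander: white collar with a lug, 54 mm diameter, 22 mm high, lug to 54 mm along x; origin: centre of the ring's underside
- collar_b: bystander: a second collar like collar_a, lying beyond the place where the bracket comes down
- tin: bystander: paint tin standing on the table beside the board, 98 mm diameter, 120 mm high; origin: centre of its underside
- tape: bystander: roll of masking tape lying on the table, 104 mm diameter, 36 mm high; origin: centre of its underside
- brush: bystander: paint brush lying on the table

How it is judged:
On the way:
1. the bracket, still upright, has been slid until its heel is at the strip (gap under 6 mm) (x of heel in the frame of stop between -0.0255 and -0.0145 m and angle between bracket's own z axis and vertical below 0.1 rad), for 0.2 s.
At the end, for the whole second after the job is handed in: Bracket at rest on its back, level within 4 degrees, heel and boss face within 7 mm of the board, sole outwards, within 7 degrees of square, foot within 8 mm of the strip's edge face, its middle within 80 mm of the strip's; no bystander moved over 15 mm (angle between bracket's own z axis and vertical between 1.5 and 1.65 rad and height (world z) of boss_face below 0.027 m and height (world z) of heel below 0.032 m and height (world z) of toe above 0.14 m and x of heel in the frame of stop between -0.0275 and -0.0145 m and y of heel in the frame of stop between -0.08 and 0.08 m and angle between the z axis of bracket and the x axis of stop, either way round below 0.12 rad and linear speed of bracket below 0.02 m/s and distance of each of flange, clevis, cap, collar_a, collar_b, tin, tape, brush from where it was at the start of the episode below 0.015 m); the robot touches nothing.
It fails at once if the bracket dropped, fell or was knocked over (turning faster than 2.5 rad/s) (angular speed of bracket above 2.5 rad/s).
It fails at once if the bracket was lifted or carried, or tipped the wrong way (heel more than 20 mm off the board) (height (world z) of heel above 0.047 m).
It fails at once if a bystander was moved more than 15 mm (distance of any of flange, clevis, cap, collar_a, collar_b, tin, tape, brush from where it was at the start of the episode above 0.015 m).
It also fails if it takes over 58 s, if anything falls off the work surface, if the arm or the gripper's body presses on something with over 40 N, if the wrist force passes 120 N, or if a joint passes its speed limit or range.

## Working session

There is one attempt and no reset: what is moved stays moved. The work goes in short steps, Python scripts to look and compute and a shell command to move; the robot and the scene stay as the last step left them, time stands still between calls to the robot, and variables do not carry over. Pictures are saved under pics/ and viewed, at most 10 in all, crops included, and the job is handed in when it is done.

```bash
mkdir -p pics
python3 - <<'E'
from plant import *
import cv2,numpy as np
o=get_obs(); print({k:np.round(v,3).tolist() for k,v in o.items()})
for n in("scene","top"):
    im=snapshot(n); c=get_calibration(n); print(n,np.round(c["intrinsics"],1).tolist(),np.round(c["extrinsics"],3).tolist(),c.keys())
    cv2.imwrite(f"pics/{n}0.png",im[:,:,::-1])
E
```

```text
{'clock': 0.0, 'joint_pos': [-1.374, 0.351, 1.652, -0.0, 1.139, -0.085], 'qd': [0.002, 0.003, -0.002, -0.001, 0.001, 0.0], 'tau': [-0.001, -49.733, -28.526, 0.07, 0.026, -0.0], 'ee_pos': [0.153, -0.528, 0.218], 'eef_rot': [-3.14, -0.0, 0.282], 'wrist_force': [0.028, 0.524, 0.251], 'ft_torque': [0.087, 0.028, -0.003], 'finger_force': 0.0, 'opening': 0.093}
scene [[402.3, 0.0, 324.2], [0.0, 402.3, 202.8], [0.0, 0.0, 1.0]] [[-0.843, -0.345, 0.412, 1.033], [0.537, -0.567, 0.624, 0.759], [0.018, 0.748, 0.664, 0.941], [0.0, 0.0, 0.0, 1.0]] dict_keys(['intrinsics', 'extrinsics'])
top [[500.3, 0.0, 314.0], [0.0, 500.3, 202.0], [0.0, 0.0, 1.0]] [[-0.0, 0.982, -0.191, 0.195], [-1.0, 0.001, 0.006, -0.003], [0.006, 0.191, 0.982, 2.016], [0.0, 0.0, 0.0, 1.0]] dict_keys(['intrinsics', 'extrinsics'])
```

View pics/top0.png

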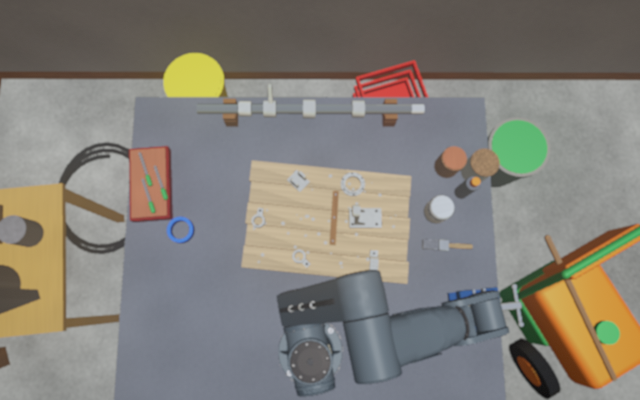

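View pics/scene0.png

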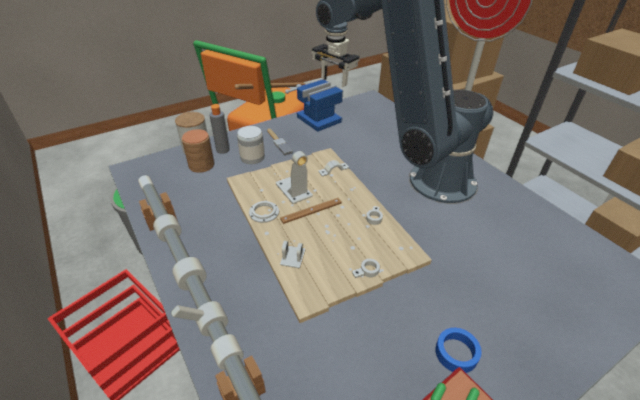

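Top view: the strip is at about (334,217) and the bracket at about (365,216). The toe points right (world -y), so it tips toward +y. In the scene view the strip is at (311,211) and the bracket at (297,185). Next I get metric estimates.

```bash
cat > h.py <<'E'
from plant import *
import cv2,numpy as np
def ray(c,px):
    px=np.atleast_2d(px).astype(float); K=c["intrinsics"];T=np.array(c["extrinsics"])
    d=np.c_[(px[:,0]-K[0][2])/K[0][0],-(px[:,1]-K[1][2])/K[1][1],-np.ones(len(px))]
    return T[:3,3],d@T[:3,:3].T
def onplane(c,px,z):
    o,d=ray(c,px); return o+d*((z-o[2])/d[:,2])[:,None]
def proj(c,P):
    T=np.array(c["extrinsics"]);K=c["intrinsics"];q=(np.atleast_2d(P)-T[:3,3])@T[:3,:3]
    return np.c_[K[0][0]*q[:,0]/-q[:,2]+K[0][2],K[1][1]*-q[:,1]/-q[:,2]+K[1][2]]
E
python3 - <<'E'
from h import *
im=cv2.imread("pics/top0.png"); c=get_calibration("top")
hsv=cv2.cvtColor(im,cv2.COLOR_BGR2HSV)
x0,y0,x1,y1=240,155,415,285
for n,lo,hi,z in(("strip",(5,90,40),(20,255,170),.03),("white",(0,0,120),(180,45,255),.034)):
    m=np.zeros(im.shape[:2],np.uint8); m[y0:y1,x0:x1]=cv2.inRange(hsv,lo,hi)[y0:y1,x0:x1]
    for k in cv2.findContours(m,0,1)[0]:
        if cv2.contourArea(k)<25: continue
        r=cv2.minAreaRect(k); b=cv2.boxPoints(r); w=onplane(c,b,z)
        print(n,np.round(r[0],1),np.round(w[:,:2],3).tolist())
cv2.imwrite("pics/c1.png",cv2.resize(im[165:270,310:410],None,fx=5.5,fy=5.5,interpolation=2))
E
```

```text
strip [333.1 228.6] [[0.432, -0.078], [0.517, -0.085], [0.516, -0.104], [0.431, -0.098]]
strip [334.4 205.1] [[0.529, -0.085], [0.611, -0.091], [0.61, -0.11], [0.528, -0.103]]
white [361.  278.5] [[0.297, -0.137], [0.297, -0.262], [0.255, -0.261], [0.255, -0.136]]
white [371.5 259.5] [[0.392, -0.217], [0.392, -0.269], [0.309, -0.267], [0.309, -0.216]]
white [301.1 256.3] [[0.353, 0.091], [0.411, 0.065], [0.373, -0.019], [0.315, 0.007]]
white [257.4 218.2] [[0.552, 0.252], [0.565, 0.192], [0.479, 0.172], [0.466, 0.231]]
white [363.  214.5] [[0.476, -0.135], [0.586, -0.136], [0.586, -0.29], [0.476, -0.287]]
white [298.6 179.7] [[0.674, 0.102], [0.729, 0.054], [0.673, -0.006], [0.619, 0.041]]
white [327.  219.5] [[0.778, 0.289], [0.779, -0.427], [0.255, -0.406], [0.255, 0.274]]
```

View pics/c1.png

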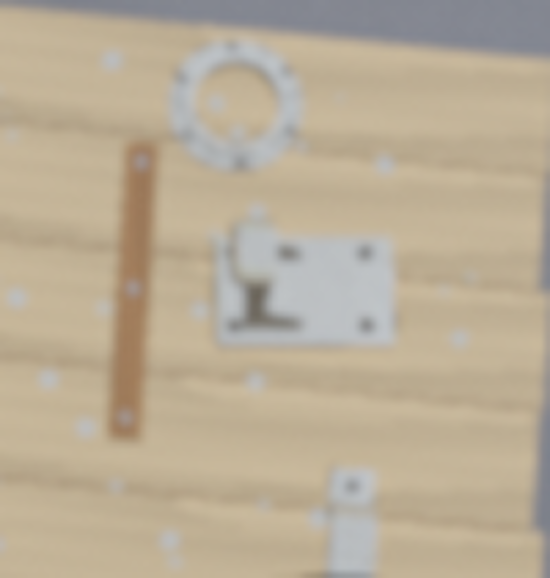

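Crop: the strip runs from (140,143) to (125,438). The foot corners are about (214,236), (217,345), (391,238) and (395,345), and the boss top is near (255,230). Convert these to metric.

Run:
```python
from h import *
c=get_calibration("top")
f=lambda p:np.array(p,float)/5.5+[310,165]
S=onplane(c,f([(140,143),(125,438),(124,145),(108,437)]),.03)[:,:2]
F=onplane(c,f([(214,236),(217,345),(391,238),(395,345)]),.034)[:,:2]
print(S.round(3).tolist(),"len",np.linalg.norm(S[0]-S[1]));d=S[0]-S[1];print("strip xaxis yaw",np.degrees(np.arctan2(d[0],-d[1])), S[:2].mean(0))
print(F.round(3).tolist());h=F[:2].mean(0);t=F[2:].mean(0);print("heel",h,"toe",t,np.linalg.norm(h-t),np.degrees(np.arctan2(*(h-t)[::-1])))
print("heel-edge yaw",np.degrees(np.arctan2((F[0]-F[1])[0],-(F[0]-F[1])[1])))
```

```text
[[0.628, -0.102], [0.409, -0.089], [0.626, -0.09], [0.41, -0.077]] len 0.2188015369383922
strip xaxis yaw 86.66587144020804 [ 0.51861754 -0.09576447]
[[0.557, -0.156], [0.477, -0.157], [0.556, -0.285], [0.477, -0.286]]
heel [ 0.51702281 -0.15609966] toe [ 0.51635335 -0.28572484] 0.12962690408068045 89.70409225739857
heel-edge yaw 90.76723266740903
```

The sizes agree: strip 219 mm against 220, foot 130 mm against 130. Strip yaw is 86.7°, bracket about 90°, and the gap about 48 mm. I move behind the toe, with the finger line parallel to the strip.

```bash
python3 -m crank '0.5 0.3 0.3 0.03 -0.2;1 0.6 0.3 0.06 -0.2;1 0.6 0.3 0.09 -0.2'; python3 -m crank '0.5 0.3 0 0.03 -0.2;1 0.6 0 0.06 -0.2;1 0.6 0 0.09 -0.2'; python3 -m crank '0.5 0.3 0 0.016 -0.2;1 0.6 0 0.016 -0.2;1 0.6 0 0.016 -0.2' ; python3 -m crank '0.63 0.28 0 0 -0.2;0.63 0.28 0 0 -0.2;0.63 0.28 0 0 -0.2;0.63 0.28 0 0 -0.2'
python3 - <<'E'
from h import *
o=get_obs();print(o["ee_pos"],o["eef_rot"],o["joint_pos"],o["opening"],o["clock"])
cv2.imwrite("pics/w1.png",snapshot("wrist")[:,:,::-1]); c=get_calibration("wrist"); np.savez("w1.npz",**c)
E
```

```text
clock: 0.48
ee_pos: [0.2556, -0.4664, 0.2488]
eef_rot: [3.141, -0.0, 0.854]
wrist_force: [-1.1, 0.3, 0.8]
opening: 0.0672
finger_force: 0.0
clock: 0.85
ee_pos: [0.3554, -0.4062, 0.2483]
eef_rot: [-3.141, -0.001, 1.417]
wrist_force: [-1.0, 0.3, -0.3]
opening: 0.0394
finger_force: 0.0
clock: 1.23
ee_pos: [0.4552, -0.3462, 0.2481]
eef_rot: [-3.141, -0.001, 1.511]
wrist_force: [-0.2, 0.9, 0.3]
opening: 0.037
finger_force: 0.0
clock: 1.72
ee_pos: [0.5149, -0.321, 0.2486]
eef_rot: [-3.141, 0.0, 1.506]
wrist_force: [-0.5, 0.6, -0.4]
opening: 0.0376
finger_force: 0.0
[ 0.51485722 -0.32103603  0.24861465] [-3.14113066e+00  1.43116205e-05  1.50616902e+00] [-6.34145052e-01  4.27694774e-01  1.46206739e+00 -2.75012481e-04
  1.25221186e+00 -5.69431549e-01] 0.03758754918655529 1.725
```

View pics/w1.png

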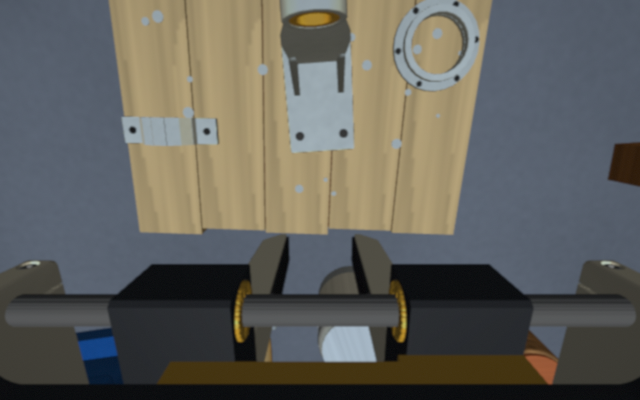

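The wrist view shows the toe edge from (291,152) to (353,148), with the boss at (315,20) and the flange and cap well to the sides. Check the toe edge.

Run:
```python
from h import *
c=np.load("w1.npz");P=onplane(c,[(291,152),(353,148)],.034);print(P,np.linalg.norm(P[0]-P[1]),P.mean(0))
# clearance check: tin
t=get_calibration("top");print("tin",onplane(t,[(442,208)],.12))
```

```text
[[ 0.4795255  -0.28500025  0.034     ]
 [ 0.55708655 -0.2851054   0.034     ]] 0.07756112097114298 [ 0.51830602 -0.28505282  0.034     ]
tin [[ 0.54148561 -0.50830677  0.12      ]]
```

Consistent with the top view. Descend, then slide.

```bash
python3 -m crank '0.02 0 -0.5 0.001 -0.2;0.02 0 -1 0.001 -0.2'; python3 -m crank '0 0 -0.5 0 -0.2;0 0 -1 0 -0.2'; python3 -m crank '0 0 -0.22 0 -0.2;0 0 -0.22 0 -0.2;0 0.1 -0.22 0 -0.2;0 0.2 -0.22 0 -0.2'; python3 -m crank '0 0.08 0 0 -0.2;0.01 0.16 0 0 -0.2;0.015 0.24 0 0 -0.2;0.02 0.32 0 0 -0.2;0.02 0.38 0 0 -0.2;0.03 0.44 0 0 -0.2;0.03 0.48 0 0 -0.2;0.03 0.48 0 0 -0.2'
```

```text
clock: 2.02
ee_pos: [0.5174, -0.3211, 0.148]
eef_rot: [3.14, 0.001, 1.513]
wrist_force: [0.8, -0.3, 0.2]
opening: 0.0375
finger_force: 0.0
clock: 2.28
ee_pos: [0.5173, -0.321, 0.0475]
eef_rot: [3.141, 0.0, 1.513]
wrist_force: [0.8, -0.4, 0.4]
opening: 0.0372
finger_force: 0.0
clock: 2.78
ee_pos: [0.5184, -0.3, 0.028]
eef_rot: [3.14, 0.001, 1.513]
wrist_force: [0.7, 0.1, -0.0]
opening: 0.0372
finger_force: 0.0
clock: 3.78
ee_pos: [0.5217, -0.2523, 0.0275]
eef_rot: [3.14, 0.001, 1.514]
wrist_force: [0.6, -2.8, 1.1]
opening: 0.0372
finger_force: 1.2
```

```bash
python3 -m crank '0 0.02 0 0 -0.2;0 0.04 0 0 -0.2;0 0.05 0 0 -0.2'; python3 -m crank '0 0.015 0 0 -0.2;0 0.03 0 0 -0.2'; python3 -m crank '0 0.015 0 0 -0.2;0 0.03 0 0 -0.2'
python3 - <<'E'
from h import *
o=get_obs();print(o["ee_pos"],o["wrist_force"])
im=snapshot("top");cv2.imwrite("pics/t2.png",cv2.resize(im[165:270,310:410,::-1],None,fx=5.5,fy=5.5,interpolation=2))
E
```

```text
clock: 4.15
ee_pos: [0.5216, -0.2483, 0.0274]
eef_rot: [3.14, 0.002, 1.514]
wrist_force: [-1.1, -10.9, 2.6]
opening: 0.0373
finger_force: 5.8
clock: 4.4
ee_pos: [0.5215, -0.2478, 0.0275]
eef_rot: [3.139, 0.006, 1.515]
wrist_force: [-5.2, -30.2, -0.8]
opening: 0.0374
finger_force: 15.3
clock: 4.65
ee_pos: [0.5215, -0.2475, 0.0279]
eef_rot: [3.138, 0.01, 1.515]
wrist_force: [-10.2, -46.7, -0.8]
opening: 0.0375
finger_force: 23.7
[ 0.5214927  -0.24745563  0.02790725] [-10.17467733 -46.73544894  -0.79398094]
```

View pics/t2.png

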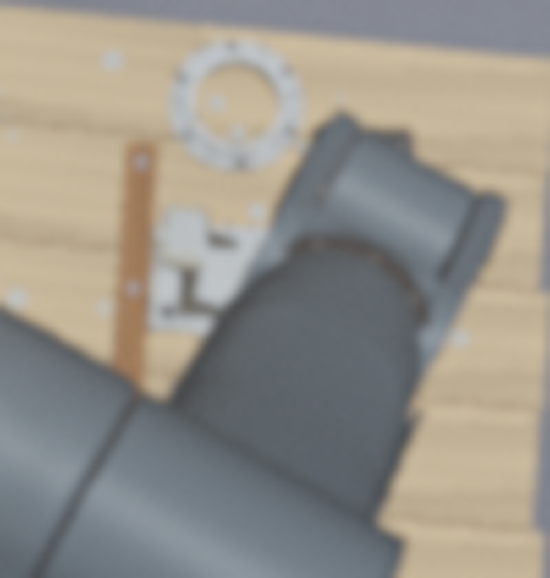

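The heel is seated against the strip: the foot edge runs parallel at about (152–163, 205–330). Next I back off, rise, turn the tool 90° and open the fingers to 73 mm.

```bash
python3 -m crank '0 -0.15 0 0 -0.2;0 -0.3 0 0 -0.2;0 -0.3 0.5 0 0;0 -0.3 1 0 0.57'; python3 -m crank '0 0 0.18 -0.03 0.57;0 0 0.18 -0.06 0.57;0 0 0.18 -0.09 0.57;0 0 0.18 -0.12 0.57;0.02 0.1 0.18 -0.15 0.57;0.04 0.3 0.18 -0.18 0.57;0.04 0.5 0.18 -0.21 0.57;0.04 0.6 0.18 -0.24 0.57;0.04 0.6 0.18 -0.25 0.57;0.04 0.6 0.18 -0.25 0.57'
python3 - <<'E'
from h import *
o=get_obs();print(o["ee_pos"],o["eef_rot"],o["wrist_force"],o["joint_pos"])
cv2.imwrite("pics/s3.png",cv2.resize(snapshot("scene")[130:240,230:390,::-1],None,fx=5,fy=5,interpolation=2))
E
```

```text
clock: 5.2
ee_pos: [0.5206, -0.2711, 0.1273]
eef_rot: [-3.14, -0.001, 1.514]
wrist_force: [-0.2, 0.1, 0.2]
opening: 0.0521
finger_force: 0.0
clock: 6.45
ee_pos: [0.5249, -0.211, 0.1445]
eef_rot: [-3.141, 0.0, -0.056]
wrist_force: [0.1, -0.1, 0.2]
opening: 0.073
finger_force: 0.0
[ 0.52491661 -0.2110249   0.1444934 ] [-3.14104486e+00  4.89332757e-04 -5.62042675e-02] [ 0.08471988 -0.07728095  0.21167129] [-4.64680068e-01  4.65329307e-01  1.68015118e+00  3.67209915e-04
  9.96778861e-01  1.16212116e+00]
```

View pics/s3.png

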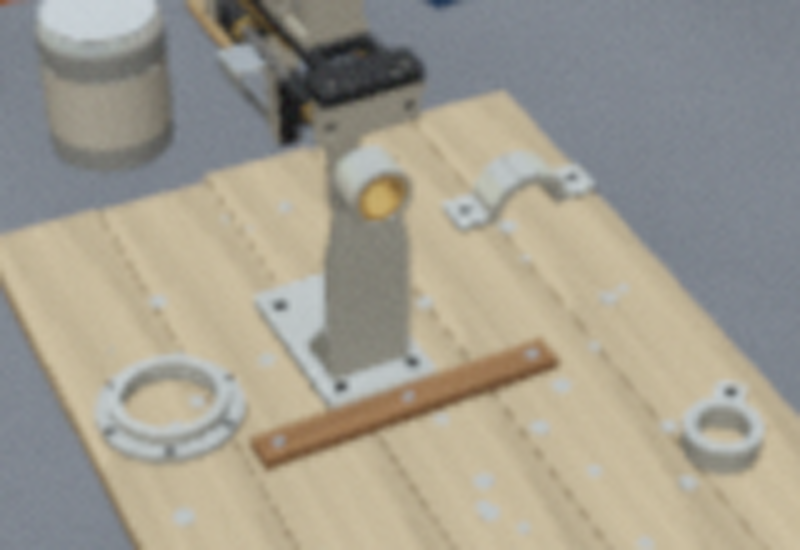

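Standing at the strip with the tool behind it. Compute the tipping path: the right finger pushes the upright until about 42°, then the left finger holds back the foot's upper face.

```bash
cat > path.py <<'E'
import numpy as np
def tcp(th,Yh=-.1155,Zh=.027,s=.108):
    t=np.radians(th); c,sn=np.cos(t),np.sin(t)
    C=np.array([Yh-.021*c+.007*sn, Zh+.021*sn+.007*c])
    if th<=42:
        d=np.interp(th,[0,10,20,25,30,36,42],[.110,.108,.098,.09,.08,.066,.055])
        return C+[d*np.tan(t)-s/2,d]
    u=np.interp(th,[42,50,60,70,80,90],[.081,.083,.086,.088,.09,.092])
    return C+[-u*c+s/2,u*sn]
if __name__=="__main__":
    for th in [0,5,10,15,20,25,30,33,36,39,42,42.01,45,50,55,60,65,70,75,80,85,90]: print(th,tcp(th).round(4))
E
python3 path.py; python3 -m crank '0.01 0.1 0 0 0.57;0.01 0.15 0 0 0.57;0.01 0.19 0 0 0.57;0.01 0.2 0 0 0.57'; python3 -m crank '0 0.02 0 0 0.57;0 0.02 0 0 0.57'
```

```text
0 [-0.1905  0.144 ]
5 [-0.1803  0.1448]
10 [-0.1699  0.1455]
15 [-0.1604  0.1422]
20 [-0.1512  0.1388]
25 [-0.1436  0.1322]
30 [-0.138   0.1236]
33 [-0.1359  0.1173]
36 [-0.1344  0.111 ]
39 [-0.1324  0.1062]
42 [-0.1309  0.1013]
42.01 [-0.1326  0.1005]
45 [-0.1292  0.1046]
50 [-0.123   0.1112]
55 [-0.1163  0.1174]
60 [-0.1089  0.1232]
65 [-0.1008  0.1278]
70 [-0.0922  0.1318]
75 [-0.0832  0.1351]
80 [-0.0739  0.1375]
85 [-0.0643  0.1392]
90 [-0.0545  0.14  ]
clock: 7.0
ee_pos: [0.526, -0.1911, 0.1447]
eef_rot: [3.141, -0.0, -0.057]
wrist_force: [0.0, -0.7, 0.2]
opening: 0.0728
finger_force: 0.8
clock: 7.25
ee_pos: [0.5261, -0.1894, 0.1448]
eef_rot: [3.141, -0.0, -0.057]
wrist_force: [0.4, -1.7, 1.0]
opening: 0.0729
finger_force: 0.9
```

Contact came at -0.191, against -0.1905 in the model. Tip to about 20°.

```bash
python3 -m crank '0 0.03 0 0 0.57;0 0.06 0.005 0 0.57;0 0.09 0.01 0 0.57;0.01 0.13 0.01 0 0.57;0.01 0.16 0.01 0 0.57;0.01 0.19 0.01 0 0.57;0.01 0.22 0 0 0.57;0.01 0.25 -0.01 0 0.57;0.02 0.29 -0.02 0 0.57;0.02 0.32 -0.035 0 0.57;0.02 0.35 -0.045 0 0.57;0.02 0.38 -0.06 0 0.57'
python3 - <<'E'
from h import *
cv2.imwrite("pics/s4.png",cv2.resize(snapshot("scene")[130:240,230:390,::-1],None,fx=5,fy=5,interpolation=2))
E
```

```text
clock: 8.75
ee_pos: [0.528, -0.1511, 0.1386]
eef_rot: [-3.142, -0.0, -0.057]
wrist_force: [0.3, -1.4, 1.1]
opening: 0.0733
finger_force: 1.2
```

View pics/s4.png

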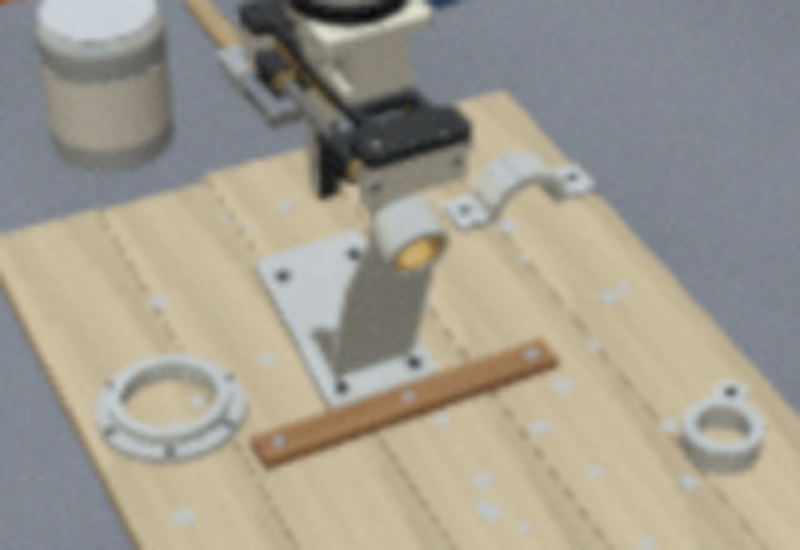

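Tipped about 20°, with the heel still at the strip. Continue to about 36°.

```bash
python3 -m crank '0 0.02 -0.015 0 0.57;0 0.04 -0.03 0 0.57;0 0.06 -0.05 0 0.57;0 0.075 -0.065 0 0.57;0 0.09 -0.085 0 0.57;0 0.1 -0.105 0 0.57;0.01 0.115 -0.13 0 0.57;0.01 0.13 -0.15 0 0.57;0.01 0.135 -0.18 0 0.57;0.01 0.145 -0.21 0 0.57;0.01 0.155 -0.245 0 0.57;0.01 0.165 -0.28 0 0.57'
python3 - <<'E'
from h import *
o=get_obs();print(o["wrist_force"],o["ft_torque"])
cv2.imwrite("pics/s5.png",cv2.resize(snapshot("scene")[130:240,230:390,::-1],None,fx=5,fy=5,interpolation=2))
E
```

```text
clock: 10.3
ee_pos: [0.5289, -0.1347, 0.1104]
eef_rot: [-3.142, 0.0, -0.057]
wrist_force: [-0.5, -0.2, 1.4]
opening: 0.0733
finger_force: 0.8
[-0.51054313 -0.22788285  1.40845793] [-0.07964347  0.01190313 -0.01057934]
```

View pics/s5.png

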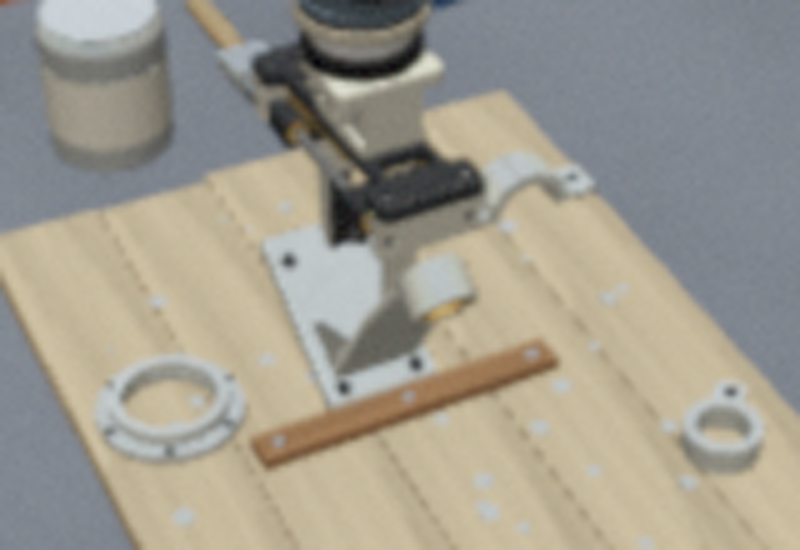

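Now slowly through the balance point, to about 47°.

```bash
python3 -m crank '0 0.01 -0.025 0 0.57;0 0.02 -0.05 0 0.57;0 0.028 -0.075 0 0.57;0 0.035 -0.1 0 0.57;0 0.052 -0.097 0 0.57;0 0.07 -0.094 0 0.57;0 0.087 -0.09 0 0.57;0 0.105 -0.087 0 0.57;0.01 0.12 -0.086 0 0.57;0.01 0.135 -0.085 0 0.57;0.01 0.15 -0.084 0 0.57;0.01 0.15 -0.084 0 0.57'
python3 - <<'E'
from h import *
o=get_obs();print(o["wrist_force"],o["ft_torque"])
cv2.imwrite("pics/s6.png",cv2.resize(snapshot("scene")[130:240,230:390,::-1],None,fx=5,fy=5,interpolation=2))
E
```

```text
clock: 11.85
ee_pos: [0.53, -0.1197, 0.1022]
eef_rot: [-3.141, -0.0, -0.057]
wrist_force: [0.3, 0.1, 0.6]
opening: 0.073
finger_force: 0.2
[0.33016378 0.05950645 0.60018747] [ 0.01205655 -0.02774115  0.01583084]
```

View pics/s6.png

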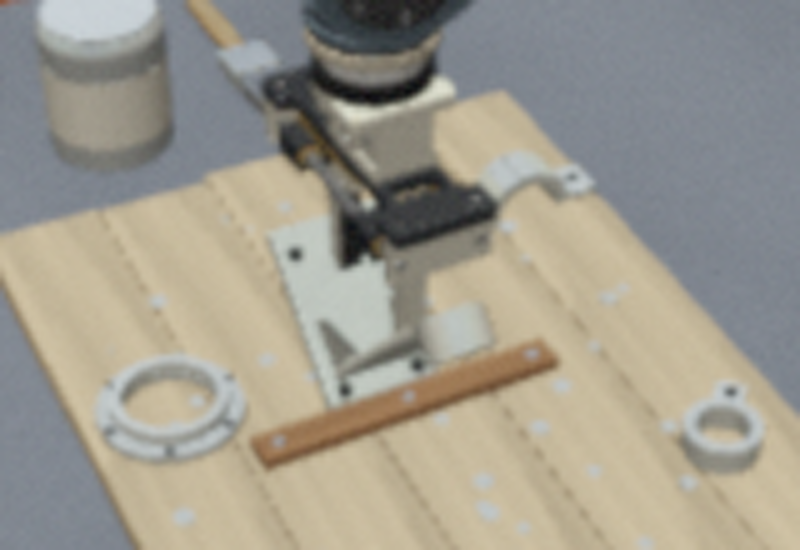

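Balanced at about 47° with both fingers bounding it. Compute the left-finger easing path from here.

Run:
```python
import numpy as np
for th in range(48,93,3):
    t=np.radians(th);c,s=np.cos(t),np.sin(t);u=np.interp(th,[47,55,65,78,90],[.0755,.08,.086,.091,.093])
    C=np.array([-.1155-.021*c+.007*s,.027+.021*s+.007*c]);print(th,((C+[-u*c+.054,u*s]-[-.1194,.1026])*10).round(3))
```

```text
48 [-0.018  0.012]
51 [0.012 0.055]
54 [0.045 0.098]
57 [0.081 0.139]
60 [0.12 0.18]
63 [0.161 0.218]
66 [0.206 0.253]
69 [0.255 0.282]
72 [0.307 0.309]
75 [0.36  0.333]
78 [0.415 0.354]
81 [0.472 0.366]
84 [0.53  0.375]
87 [0.59  0.381]
90 [0.649 0.384]
```

```bash
python3 -m crank '0 -0.01 0.01 0 0.57;0 0 0.035 0 0.57;0 0.012 0.055 0 0.57;0 0.028 0.076 0 0.57;0 0.045 0.098 0 0.57;0 0.063 0.118 0 0.57;0 0.081 0.139 0 0.57;0.01 0.1 0.16 0 0.57;0.01 0.12 0.18 0 0.57;0.01 0.14 0.2 0 0.57;0.01 0.161 0.218 0 0.57;0.01 0.183 0.236 0 0.57'
python3 - <<'E'
from h import *
o=get_obs();print(o["wrist_force"],o["ft_torque"])
cv2.imwrite("pics/s7.png",cv2.resize(snapshot("scene")[130:240,230:390,::-1],None,fx=5,fy=5,interpolation=2))
E
```

```text
clock: 13.4
ee_pos: [0.5309, -0.1013, 0.1259]
eef_rot: [-3.142, 0.0, -0.057]
wrist_force: [-0.0, 0.4, 1.3]
opening: 0.073
finger_force: 0.0
[-0.01048604  0.40380887  1.31640088] [-0.00601007 -0.02026299  0.03714836]
```

View pics/s7.png

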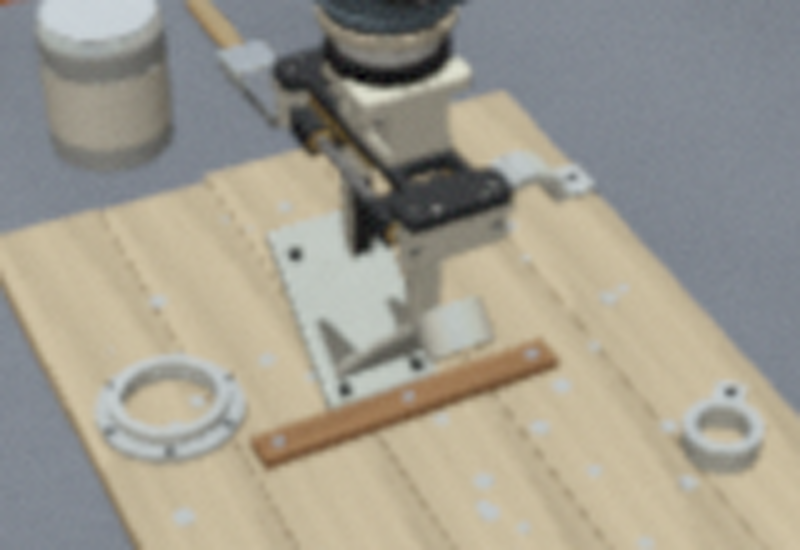

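It stayed at about 45°, still leaning on the right finger and just short of its balance point, while the left finger had moved away. I slide back down the upright before pushing it firmly past balance with both fingers close.

```bash
python3 -m crank '-0.005 -0.035 -0.03 0 0.57;-0.005 -0.07 -0.06 0 0.57;-0.01 -0.105 -0.09 0 0.57;-0.01 -0.135 -0.12 0 0.57;-0.01 -0.165 -0.15 0 0.57;-0.01 -0.195 -0.18 0 0.57;-0.01 -0.225 -0.21 0 0.57;-0.015 -0.252 -0.243 0 0.57;-0.015 -0.252 -0.243 0 0.57'
python3 - <<'E'
import numpy as np
for th in range(44,60,2):
    t=np.radians(th);c,s=np.cos(t),np.sin(t);d=.1095*s*c
    C=np.array([-.1155-.021*c+.007*s,.027+.021*s+.007*c]);print(th,((C+[d*s/c-.054,d]-[-.1263,.1019])*10).round(3))
E
```

```text
clock: 14.58
ee_pos: [0.5293, -0.1268, 0.1013]
eef_rot: [-3.141, 0.0, -0.057]
wrist_force: [-1.2, 0.2, 0.6]
opening: 0.0732
finger_force: 0.1
44 [-0.006 -0.006]
46 [ 0.039 -0.002]
48 [ 0.084 -0.002]
50 [ 0.129 -0.004]
52 [ 0.174 -0.009]
54 [ 0.218 -0.017]
56 [ 0.261 -0.028]
58 [ 0.304 -0.042]
```

```bash
python3 -m crank '0 0.02 0 0 0.57;0 0.039 -0.002 0 0.57;0 0.062 -0.002 0 0.57;0 0.084 -0.002 0 0.57;0 0.107 -0.003 0 0.57;0.01 0.129 -0.004 0 0.57;0.01 0.152 -0.006 0 0.57;0.01 0.174 -0.009 0 0.57;0.01 0.196 -0.013 0 0.57;0.01 0.218 -0.017 0 0.57;0.01 0.218 -0.017 0 0.57'
python3 - <<'E'
from h import *
o=get_obs();print(o["wrist_force"],o["ft_torque"])
cv2.imwrite("pics/s8.png",cv2.resize(snapshot("scene")[130:240,230:390,::-1],None,fx=5,fy=5,interpolation=2))
E
```

```text
clock: 15.95
ee_pos: [0.5305, -0.1045, 0.0998]
eef_rot: [-3.141, 0.0, -0.057]
wrist_force: [0.1, 0.8, 0.0]
opening: 0.073
finger_force: 0.4
[0.08324957 0.818279   0.03919524] [ 0.20298276  0.10846207 -0.02634126]
```

View pics/s8.png

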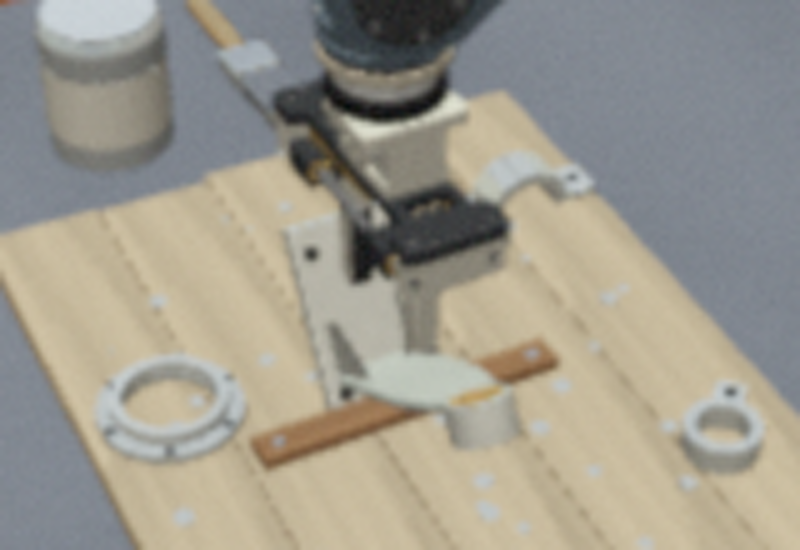

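Run:
```python
from h import *
c=get_calibration("scene")
e=np.array([.058,.998,0]);k=np.array([0,0,1.])
for th in (45,50,55,60,65,70,90):
    t=np.radians(th);f=lambda x,z:np.array([.529,-.1155,.027])+e*(x*np.cos(t)+z*np.sin(t))+k*(-x*np.sin(t)+z*np.cos(t))
    p=proj(c,np.array([f(.007,.163),f(-.021,.163),f(-.123,.007)]))
    print(th,((p-[230,130])*5).round(0).tolist())
    u=np.interp(th,[55,65,78,90],[.064,.08,.09,.093]);C=f(-.021,.007)
for th in range(55,94,3):
    t=np.radians(th);cc,s=np.cos(t),np.sin(t);u=np.interp(th,[55,65,78,90],[.0635,.08,.09,.093])
    C=np.array([-.1155-.021*cc+.007*s,.027+.021*s+.007*cc]);print(th,((C+[-u*cc+.054,u*s]-[-.1045,.1002])*10).round(3))
```

```text
45 [[470.0, 366.0], [454.0, 323.0], [323.0, 210.0]]
50 [[477.0, 389.0], [463.0, 345.0], [328.0, 209.0]]
55 [[483.0, 411.0], [471.0, 367.0], [334.0, 209.0]]
60 [[489.0, 433.0], [478.0, 390.0], [340.0, 210.0]]
65 [[493.0, 455.0], [484.0, 412.0], [346.0, 213.0]]
70 [[496.0, 475.0], [490.0, 435.0], [353.0, 217.0]]
90 [[500.0, 547.0], [501.0, 515.0], [383.0, 247.0]]
55 [0.003 0.   ]
58 [0.015 0.064]
61 [0.034 0.128]
64 [0.057 0.192]
67 [0.094 0.239]
70 [0.137 0.277]
73 [0.184 0.313]
76 [0.233 0.347]
79 [0.286 0.373]
82 [0.343 0.387]
85 [0.401 0.397]
88 [0.46  0.405]
91 [0.52  0.407]
```

Past balance and held by the left finger, at about 60° judged from the boss position. Ease it down.

```bash
python3 -m crank '0 0.008 0.03 0 0.57;0 0.015 0.064 0 0.57;0 0.025 0.096 0 0.57;0 0.034 0.128 0 0.57;0 0.045 0.16 0 0.57;0 0.057 0.192 0 0.57;0 0.075 0.215 0 0.57;0 0.094 0.239 0 0.57;0 0.115 0.258 0 0.57;0.01 0.137 0.277 0 0.57;0.01 0.16 0.295 0 0.57;0.01 0.184 0.313 0 0.57'; python3 -m crank '0 0.025 0.017 0 0.57;0 0.05 0.034 0 0.57;0 0.076 0.047 0 0.57;0 0.102 0.06 0 0.57'
python3 - <<'E'
from h import *
im=snapshot("scene")[:,:,::-1];cv2.imwrite("pics/s9.png",im)
hsv=cv2.cvtColor(im,cv2.COLOR_BGR2HSV)
m=cv2.inRange(hsv,(10,140,100),(30,255,255))[195:250,305:345]
ys,xs=np.nonzero(m);print("bronze crop px",((xs.mean()+305-230)*5,(ys.mean()+195-130)*5,len(xs)) if len(xs) else None)
E
```

```text
clock: 17.5
ee_pos: [0.5315, -0.0863, 0.1312]
eef_rot: [-3.142, 0.0, -0.057]
wrist_force: [-0.2, 2.6, -2.2]
opening: 0.0729
finger_force: 0.9
clock: 18.0
ee_pos: [0.5315, -0.0761, 0.1372]
eef_rot: [-3.142, 0.0, -0.057]
wrist_force: [0.8, 2.3, -0.6]
opening: 0.073
finger_force: 1.1
bronze crop px None
```

```bash
python3 -m crank '0 0.015 0.004 0 0.57;0 0.03 0.008 0 0.57;0 0.045 0.011 0 0.57;0 0.06 0.014 0 0.57'; python3 -m crank '0 0.012 0.002 0 0.57;0 0.025 0.004 0 0.57;0 0.037 0.006 0 0.57;0 0.05 0.008 0 0.57'; python3 -m crank '0 0.012 0 0 0.57;0 0.025 0 0 0.57;0 0.037 0 0 0.57;0 0.05 0 0 0.57'; python3 -m crank '0 0.012 0 0 0.57;0 0.025 0 0 0.57;0 0.037 0 0 0.57;0 0.05 0 0 0.57'
```

```text
clock: 18.55
ee_pos: [0.5315, -0.0702, 0.1386]
eef_rot: [-3.142, -0.0, -0.057]
wrist_force: [0.6, 2.6, -0.1]
opening: 0.0729
finger_force: 1.1
clock: 19.05
ee_pos: [0.5315, -0.0652, 0.1393]
eef_rot: [-3.142, 0.0, -0.057]
wrist_force: [0.3, 3.0, -1.4]
opening: 0.0728
finger_force: 1.2
clock: 19.55
ee_pos: [0.5315, -0.0602, 0.1393]
eef_rot: [-3.142, -0.0, -0.057]
wrist_force: [1.8, 2.7, -2.0]
opening: 0.0731
finger_force: 1.2
clock: 20.05
ee_pos: [0.5314, -0.0554, 0.1394]
eef_rot: [3.141, -0.0, -0.057]
wrist_force: [-0.2, 0.3, -0.2]
opening: 0.0728
finger_force: 0.0
```

The force vanished right at the predicted 90° pose, so it is down. Withdraw and check numerically.

```bash
python3 -m crank '0 0.04 0 0 0.57;0 0.1 0 0 0.57;0 0.15 0.2 0 0.57;0 0.15 0.6 0 0.57;0 0.15 1 0 0.57'; python3 -m crank '-0.3 -0.5 0.3 0 0.57;-0.3 -1 0.5 0 0.57'; python3 -m crank '-0.5 -0.5 0 0 0.57;-1 -1 0 0 0.57';python3 -m crank '-0.5 -0.5 0 0 0.57;-1 -1 0 0 0.57';python3 -m crank '-0.5 -0.3 0 0 0.57;-1 -0.5 0 0 0.57;-1 -0.5 0 0 0.57'
python3 - <<'E'
from h import *
for n in("top","scene"):
    im=snapshot(n)[:,:,::-1].copy();cv2.imwrite(f"pics/{n}10.png",im);c=get_calibration(n)
    hsv=cv2.cvtColor(im,cv2.COLOR_BGR2HSV);m=cv2.inRange(hsv,(0,0,110),(180,50,255))
    P=np.array([[.52,-.02,.05]]);u,v=proj(c,P)[0].astype(int)
    w=np.zeros_like(m);R=40 if n=="top" else 60;w[v-R:v+R,u-R:u+R]=m[v-R:v+R,u-R:u+R]
    for k in cv2.findContours(w,0,1)[0]:
        if cv2.contourArea(k)<60: continue
        r=cv2.minAreaRect(k);b=cv2.boxPoints(r);print(n,"area",cv2.contourArea(k),np.round(r,1) if 0 else r)
        print(" z.048",onplane(c,b,.048)[:,:2].round(3).tolist(), "bbox",cv2.boundingRect(k))
    # expected corners when lying: toe edges z=.15ish, boss tip
    e=np.array([.058,.998,0]);l=np.array([.998,-.058,0]);H=np.array([.5295,-.1155,.027])
    Q=[H+e*(-.007)+l*a+np.array([0,0,.123]) for a in(-.04,.04)]+[H+e*.185+np.array([0,0,h]) for h in(.021,-.007)]
    print(" expect toe L/R sole edge, boss tip top/bottom",proj(c,Q).round(1).tolist())
E
```

```text
clock: 20.68
ee_pos: [0.5313, -0.0398, 0.2404]
eef_rot: [-3.142, 0.001, -0.057]
wrist_force: [0.2, 0.0, 0.0]
opening: 0.0732
finger_force: 0.0
clock: 20.92
ee_pos: [0.5006, -0.1406, 0.291]
eef_rot: [3.141, -0.001, -0.055]
wrist_force: [-0.1, -0.3, 0.4]
opening: 0.0729
finger_force: 0.0
clock: 21.18
ee_pos: [0.4119, -0.2296, 0.2895]
eef_rot: [3.141, -0.0, -0.057]
wrist_force: [0.6, -0.5, 0.0]
opening: 0.0733
finger_force: 0.0
clock: 21.42
ee_pos: [0.3233, -0.318, 0.2895]
eef_rot: [3.141, -0.0, -0.057]
wrist_force: [0.3, -1.1, -0.2]
opening: 0.073
finger_force: 0.0
clock: 21.8
ee_pos: [0.2225, -0.3679, 0.2894]
eef_rot: [3.141, 0.0, -0.062]
wrist_force: [-0.3, -0.3, 0.4]
opening: 0.0726
finger_force: 0.0
top area 89.5 ((300.0, 249.5), (18.0, 11.0), 0.0)
 z.048 [[0.367, 0.076], [0.41, 0.076], [0.41, 0.005], [0.367, 0.005]] bbox (291, 244, 19, 12)
top area 771.0 ((317.8274230957031, 209.416259765625), (51.44036865234375, 26.076419830322266), 4.085616588592529)
 z.048 [[0.503, 0.076], [0.609, 0.069], [0.594, -0.137], [0.489, -0.128]] bbox (292, 198, 53, 27)
top area 179.0 ((347.0, 186.0), 
[... 1291 characters left out ...]
, 17, 23)
scene area 1419.5 ((311.25, 212.74998474121094), (73.68106079101562, 36.049957275390625), 71.56504821777344)
 z.048 [[0.549, -0.244], [0.411, -0.238], [0.534, 0.094], [0.645, 0.079]] bbox (289, 174, 49, 72)
scene area 1298.0 ((349.5, 181.0), (48.0, 65.0), 90.0)
 z.048 [[0.36, -0.319], [0.146, -0.189], [0.32, 0.029], [0.505, -0.084]] bbox (317, 157, 66, 49)
scene area 202.5 ((281.93121337890625, 157.77066040039062), (11.206568717956543, 42.719051361083984), 73.3007583618164)
 z.048 [[0.551, -0.422], [0.377, -0.414], [0.403, -0.344], [0.571, -0.354]] bbox (263, 157, 42, 13)
 expect toe L/R sole edge, boss tip top/bottom [[315.5, 173.4], [293.2, 180.6], [333.7, 237.7], [333.4, 244.0]]
```

The top view matches: the blob spans x = 292–345, against 293–343 expected. To be sure the foot is seated, I press the sole gently toward the strip.

```bash
python3 -m crank '0.5 0 0 0.03 -0.2;1 0.2 0 0.06 -0.2;1 0.3 0 0.09 -0.2'; python3 -m crank '0.5 0.2 0 0.03 -0.2;1 0.4 0 0.06 -0.2;1 0.4 0 0.09 -0.2'; python3 -m crank '0.5 0.5 0 0.03 -0.2;1 1 0 0.06 -0.2;1 1 0 0.07 -0.2;1 1 0 0.07 -0.2'; python3 -m crank '0.05 0.1 -0.5 0 -0.2;0.05 0.1 -1 0 -0.2'; python3 -m crank '0 0 -0.5 0 -0.2;0 0 -1 0 -0.2;0 0 -1 0 -0.2'
```

```text
clock: 22.28
ee_pos: [0.3282, -0.335, 0.2889]
eef_rot: [-3.141, -0.001, 0.517]
wrist_force: [-0.8, 0.2, -0.2]
opening: 0.0479
finger_force: 0.0
clock: 22.65
ee_pos: [0.4283, -0.2941, 0.2889]
eef_rot: [-3.141, -0.001, 1.08]
wrist_force: [-0.6, -0.6, 0.2]
opening: 0.0373
finger_force: 0.0
clock: 23.15
ee_pos: [0.5254, -0.1955, 0.289]
eef_rot: [-3.141, -0.0, 1.51]
wrist_force: [0.4, 0.0, 0.2]
opening: 0.0373
finger_force: 0.0
clock: 23.4
ee_pos: [0.5293, -0.1874, 0.1886]
eef_rot: [3.14, 0.001, 1.505]
wrist_force: [0.2, 1.2, -1.0]
opening: 0.0375
finger_force: 0.0
clock: 23.78
ee_pos: [0.5273, -0.187, 0.0869]
eef_rot: [-3.136, -0.002, 1.505]
wrist_force: [0.4, 0.3, 0.7]
opening: 0.0375
finger_force: 0.0
```

```bash
python3 -m crank '0 0.15 -0.05 0.001 -0.2;0.01 0.3 -0.05 0.001 -0.2;0.02 0.4 -0.05 0.001 -0.2;0.02 0.45 -0.05 0.001 -0.2;0.02 0.47 -0.05 0.001 -0.2'; python3 -m crank '0 0.02 0 0 -0.2;0 0.04 0 0 -0.2;0 0.04 0 0 -0.2'; python3 -m crank '0 0.02 0 0 -0.2;0 0.03 0 0 -0.2;0 0.03 0 0 -0.2'
```

```text
clock: 24.4
ee_pos: [0.5319, -0.1397, 0.0846]
eef_rot: [3.141, 0.0, 1.514]
wrist_force: [-0.4, -0.8, -0.4]
opening: 0.0374
finger_force: 0.0
clock: 24.78
ee_pos: [0.5316, -0.1361, 0.0843]
eef_rot: [-3.141, -0.0, 1.514]
wrist_force: [-0.6, -0.4, -0.2]
opening: 0.037
finger_force: 0.0
clock: 25.15
ee_pos: [0.5317, -0.1331, 0.0843]
eef_rot: [-3.142, 0.0, 1.514]
wrist_force: [-1.2, -0.8, 0.9]
opening: 0.0372
finger_force: 0.5
```

```bash
python3 -m crank '0 0.01 0 0 -0.2;0 0.015 0 0 -0.2;0 0.015 0 0 -0.2'; python3 -m crank '0 0.01 0 0 -0.2;0 0.01 0 0 -0.2'
```

```text
clock: 25.52
ee_pos: [0.5318, -0.133, 0.0845]
eef_rot: [3.141, 0.002, 1.513]
wrist_force: [-1.4, -11.9, -1.1]
opening: 0.0375
finger_force: 5.7
clock: 25.78
ee_pos: [0.532, -0.1328, 0.0847]
eef_rot: [3.14, 0.003, 1.513]
wrist_force: [-2.0, -17.0, 0.5]
opening: 0.037
finger_force: 8.6
```

The foot is firmly seated: contact is stiff, at the predicted position. Retract, then hand in.

```bash
python3 -m crank '0 -0.05 0 0 -0.2;0 -0.2 0 0 -0.2;0 -0.4 0 0 -0.2;0 -0.5 0.3 0 -0.2;0 -0.6 0.8 0 -0.2;0 -0.7 1 0 -0.2;0 -0.7 1 0 -0.2'; python3 -m crank '-0.2 -0.3 0.5 0 -0.2;-0.3 -0.5 0.8 0 -0.2;-0.3 -0.5 0.8 0 -0.2;-0.3 -0.5 0.8 0 -0.2'
python3 - <<'E'
from h import *
im=snapshot("top")[:,:,::-1].copy();hsv=cv2.cvtColor(im,cv2.COLOR_BGR2HSV);m=cv2.inRange(hsv,(0,0,110),(180,50,255))
w=np.zeros_like(m);w[170:250,280:358]=m[170:250,280:358]
for k in cv2.findContours(w,0,1)[0]:
    if cv2.contourArea(k)>100: print(cv2.boundingRect(k),cv2.minAreaRect(k))
print(get_obs()["wrist_force"]); print(close_job())
E
```

```text
clock: 26.65
ee_pos: [0.5322, -0.2021, 0.1855]
eef_rot: [3.139, 0.001, 1.513]
wrist_force: [0.0, -0.4, -0.4]
opening: 0.0373
finger_force: 0.0
clock: 27.15
ee_pos: [0.5013, -0.25, 0.2624]
eef_rot: [-3.139, -0.002, 1.514]
wrist_force: [0.8, -0.3, -0.6]
opening: 0.0368
finger_force: 0.0
(342, 230, 16, 20) ((349.5, 239.5), (19.0, 15.0), 90.0)
(292, 198, 53, 28) ((317.8264465332031, 209.755859375), (51.46335220336914, 27.150562286376953), 4.398705005645752)
(339, 170, 19, 27) ((348.0, 183.0), (26.0, 18.0), 90.0)
(286, 170, 25, 23) ((299.25, 178.75001525878906), (19.798988342285156, 20.50609588623047), 45.0)
[-0.30027486 -0.64335696  0.14333868]
the job is handed in; nothing more can be done
None
```

The job is handed in, with no verdict returned: measurements put the bracket on its back, foot against the strip and square to it, eased down with the fingertips in 27 s; I viewed 11 pictures, one over the limit of 10.

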